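# Refit the grinding disc of a grain mill

### The job

The grain mill has been cleaned: put back its steel grinding disc, the one with the black handle. Set it level in the mill's round collar, turn it until its three holes drop over the three studs, then press it past its spring catches until it is fully home. Work by feel and never push hard; let go, and leave the other things on the worktop where they stand.

Things in the scene. Friction and masses are not known exactly. Their poses are not given: they have to be found in the camera images.
- grain_mill: Grain mill with its hopper off, fixed: upright light-wood drum, 140 mm across, with an aluminium collar on top, 110 mm across, rim 103 mm above the worktop. Origin: on the drum's axis at worktop height; z up. A short steel spout on -x reaches 86 mm from the axis, 40 mm up. Below the collar a dark knurled ring with a small lug carries the three studs; it turns only with great effort.
- mill_seat (a point): Centre of the flat seat in the collar: on the mill's axis, 88 mm above the worktop, 15 mm below the rim; z up. Collar bore 86.4 mm with a 3 mm lead-in. Three 6 mm round studs, 120 degrees apart, stand 9 mm above the seat, centres 31 mm from the axis, one on the lug's side; their angle differs each time and is NOT this frame's. Three 7 mm spring balls stand out of the bore 4.5 mm above the seat.
- disc_grip (a point): Centre of the grinding disc's handle, on the disc's axis, 48 mm above its underside; x along the handle, z up. The handle is a level black bar 56 long, 12 wide, 15 high (mm), its underside 28 mm above the disc, on a post 21.5 mm either side of the axis. Fully home, this point is 48 mm above the mill's seat; resting on the stud tips, 57 mm.
- grind_disc: Steel grinding disc, about 0.35 kg: 84 mm across, 12 mm thick, 28 mm centre bore, bevelled lower rim, a groove round its edge. Origin: centre of its underside; x along the handle, z up. Three through holes, 8 mm, centres 31 mm from the axis, at 90, 210 and 330 degrees from x towards y; all alike. The spring balls meet its rim 6 mm above home; a push of about 8 N takes it past them; then it clicks and stays.
- mug: cream mug with a green band, 86 mm across, 90 high, standing loose; origin at its underside; z up
- spice_jar: glass spice jar with a red cap, 45 mm across, 106 high, standing loose; origin at its underside; z up
- salt: glass salt shaker with a grey top, 44 mm across, 90 high, standing loose; origin at its underside; z up
- lemon: lemon, 77 x 51 x 52 mm, lying loose; origin at its underside as it lies

How it is judged:
On the way:
1. the disc has been carried to the mill and is above its seat (horizontal distance between disc_grip and mill_seat below 0.015 m and z of disc_grip in the frame of mill_seat above 0.054 m), for 0.1 s.
At the end, for the whole second after the job is handed in: the disc is fully home on the mill's seat: handle centre less than 49.8 mm above the seat and less than 4 mm off the mill's axis, disc tilted less than 0.05 rad and at rest, let go (z of disc_grip in the frame of mill_seat below 0.0498 m and horizontal distance between disc_grip and mill_seat below 0.004 m and angle between disc_grip's own z axis and vertical below 0.05 rad and linear speed of grind_disc below 0.02 m/s); the robot touches nothing.
It fails at once if the disc bears on the mill with more than 50 N (contact force between grind_disc and grain_mill above 50 N).
It fails at once if the mug is shifted by more than 20 mm (distance of mug from where it was at the start of the episode above 0.02 m).
It fails at once if the spice jar is shifted by more than 20 mm (distance of spice_jar from where it was at the start of the episode above 0.02 m).
It fails at once if the salt shaker is shifted by more than 20 mm (distance of salt from where it was at the start of the episode above 0.02 m).
It fails at once if the lemon is shifted by more than 20 mm (distance of lemon from where it was at the start of the episode above 0.02 m).
It also fails if it takes over 72 s, if anything falls off the work surface, if the arm or the gripper's body presses on something with over 40 N, if the wrist force passes 120 N, or if a joint passes its speed limit or range.

### The arm

A 7-joint arm with a two-finger parallel gripper is mounted at the origin on a cart in front of the work surface, level with it; the furniture and walls round the work are solid. World frame = base frame: x ahead of the robot, y to its left, z up, the work surface at z = 0. Lengths are in m, angles in rad, forces in N, time in s.
With the tool pointing down it reaches from about 0.425 to 0.875 m from the base axis. Payload 4.7 kg.
Tool frame: the origin (TCP) lies at the very end of the fingers, on their centre line; the grasp point (between the pads) lies 19 mm behind it; z points along the fingers, y is the line along which they close (so a half turn about z gives the same grasp; the last joint's range is limited). The gripper opens to 87 mm and grips with 3 to 60 N. Pads are 19 mm wide; open, the fingers measure 117 mm over their backs; the gripper's body (75 mm by 190 mm) begins 51 mm behind the grasp point.
Start: joints at [1.247, 0.321, -0.07, 1.45, 0.023, 1.371, -0.057], TCP at [0.215, -0.613, 0.223] pointing down, gripper open.
Joint ranges: [-2.86, 2.86], [-0.3, 2.09], [-1.38, 1.24], [0.06, 2.45], [-1.56, 4.7], [0.09, 2.05], [-2.69, 2.69]. Speed limits (rad/s): [2.57, 2.57, 3.14, 3.14, 3.14, 3.14, 3.14].

### API

Orientations are given as a rotation vector (axis times angle).
In Python, from bench import ctrl, vision gives the robot as it stands.
- The arm moves only by the tool jog_arm, never from a script. Its argument "increments" is a list of rows, each an object of numbers: "tx", "ty", "tz": the shift along the tool's x, y, z in mm; "wx", "wy", "wz": the turn, a rotation vector about the tool's x, y, z in rad; "gripper": the opening, from 0 (shut) to 1 (fully open). In form: [{"tx": .., "ty": .., "tz": .., "wx": .., "wy": .., "wz": .., "gripper": ..}, ...]. A call has exactly 5 rows; each row is the pose to reach, as a shift and turn from the pose commanded when the call began, along the tool's axes at that moment; what a row does not reach only later rows make up. A row lasts 1/12 s, in which the tool goes at most 41.7 mm and 7.16 degrees, less where a joint would pass 70% of its speed; a pose out of reach is approached as far as the arm can. A call with a gripper value outside its range is refused whole. The fingers move at their own pace and stop on an object; "grip_force" is the grip in N (left out, the last holds). Time passes only in rows, so rows that repeat a pose let the fingers close, or fill a call up. It gives the time, the measured TCP pose, the force, the opening and the grip force at its end, in the units of the state.
- ctrl.get_state(): the state, without advancing time (a new reading comes with each control period).
- vision.get_image(name): name is "side" or "top"; returns a dict with "color" (400x640x3 uint8, blue, green, red), "fx", "fy", "cx", "cy" (pixels), "k1" (the pictures are not rectified: a ray, as slopes to the right and down, at radius r is drawn at 1 + k1 r^2 times it, then the intrinsics apply), "extrinsics" (4x4, takes a point from world to camera coordinates). Camera axes: x right, y down, z forward; pixel columns grow to the right and rows downward; lengths in m; the calibration is good to about 2 mm. A picture is of the moment at which its call begins. There is no depth.
- ctrl.close_job(): hands the job in; it is judged then, once.
Trained networks look in the newest picture that a camera, given by its name, has taken for a name from the list of things; names that differ only in an ending like _2 or _b are one class to them, and where a whole thing is asked for, a point or a joint stands for the part that bears it (a point fixed in the world has none). Each returns a list of dicts, best first, with "conf" (0 to 1); they miss things now and then, are a little off and sometimes report something else, mostly with a low value. They report only what shows in the picture. A call takes as long as a camera call.
- vision.spot_in(camera, thing): "bbox" ([left, top, right, bottom] in pixels, round what is visible of it).
The state is a dict: "time": time; "joint_positions": joint angles; "qd": joint speeds; "joint_torque": joint torques, N m; "position": TCP position; "tool_rot": TCP orientation; "ft_force": force on the tool from outside, world axes, zero at the start; "torque": the same for the moment, N m; "grip_width": opening from 0.0 (shut) to 1.0 (fully open); "grip_force": force on a finger pad.
Only numpy, scipy, OpenCV 4.12 (cv2) and the standard library are available. Lean on these libraries where they do the work, as an engineer would, in place of code of your own. Each camera call takes 0.05 s, during which the arm holds its last target. There are 200 camera calls.

## Working session

There is one attempt and no reset: what is moved stays moved. The work goes in short steps, Python scripts to look and compute and a tool call to move; the robot and the scene stay as the last step left them, time stands still between calls to the robot, and variables do not carry over. Pictures are saved under pics/ and viewed, at most 10 in all, crops included, and the job is handed in when it is done.

Besides the shell and the picture viewer there is one more tool, called after "Request:" in YAML: its name, and indented under it one key for each argument. jog_arm: Moves the arm, as the interface text tells. Its arguments: {"type":"object","properties":{"increments":{"type":"array"},"grip_force":{"type":"number"}},"required":["increments"]}

```bash
mkdir -p pics; cat > h.py <<'E'
import numpy as np, cv2
from bench import ctrl, vision
def grab(n,f=None):
    im=vision.get_image(n)
    if f: cv2.imwrite('pics/'+f,im['color'])
    return im
def proj(im,P):
    P=np.atleast_2d(P); E=np.array(im['extrinsics']); c=P@E[:3,:3].T+E[:3,3]
    s=c[:,:2]/c[:,2:]; s=s*(1+im['k1']*(s**2).sum(1,keepdims=True))
    return s*[im['fx'],im['fy']]+[im['cx'],im['cy']]
def ray(im,uv):
    d=(np.array(uv,float)-[im['cx'],im['cy']])/[im['fx'],im['fy']]; s=d.copy()
    for _ in range(20): s=d/(1+im['k1']*(s@s))
    E=np.array(im['extrinsics']); R=E[:3,:3]
    return -R.T@E[:3,3], R.T@np.r_[s,1]
def atz(im,uv,z):
    o,d=ray(im,uv); return o+d*(z-o[2])/d[2]
E
python3 - <<'E'
from h import *
a=grab('side','s0.png'); b=grab('top','t0.png')
for im in(a,b): print({k:np.round(v,3).tolist() for k,v in im.items() if k!='color'})
for c in('side','top'):
  for t in('grain_mill','grind_disc','disc_grip','mug','spice_jar','salt','lemon'):
    print(c,t,[(np.round(d['bbox']).tolist(),round(d['conf'],2)) for d in vision.spot_in(c,t)[:2]])
s=ctrl.get_state();print(s)
E
```

```text
{'fx': 457.444, 'fy': 457.444, 'cx': 323.771, 'cy': 202.961, 'k1': 0.041, 'extrinsics': [[-0.923, -0.385, -0.018, 0.277], [-0.238, 0.606, -0.759, 0.358], [0.303, -0.696, -0.651, 0.619], [0.0, 0.0, 0.0, 1.0]]}
{'fx': 426.956, 'fy': 426.956, 'cx': 314.416, 'cy': 200.973, 'k1': -0.104, 'extrinsics': [[0.017, -1.0, -0.001, -0.329], [-0.995, -0.017, -0.098, 0.457], [0.098, 0.002, -0.995, 0.892], [0.0, 0.0, 0.0, 1.0]]}
side grain_mill [([280.0, 150.0, 347.0, 219.0], 0.57), ([266.0, 272.0, 312.0, 323.0], 0.19)]
side grind_disc [([263.0, 274.0, 310.0, 322.0], 0.8), ([339.0, 146.0, 359.0, 172.0], 0.22)]
side disc_grip [([266.0, 275.0, 307.0, 322.0], 0.69)]
side mug [([283.0, 123.0, 326.0, 162.0], 0.6)]
side spice_jar [([381.0, 155.0, 409.0, 209.0], 0.74)]
side salt [([227.0, 220.0, 250.0, 263.0], 0.94), ([281.0, 151.0, 348.0, 220.0], 0.72)]
side lemon [([338.0, 144.0, 358.0, 174.0], 0.85)]
top grain_mill [([319.0, 147.0, 382.0, 224.0], 0.92)]
top grind_disc [([202.0, 201.0, 240.0, 238.0], 0.67)]
top disc_grip [([202.0, 198.0, 239.0, 241.0], 0.65)]
top mug [([379.0, 132.0, 441.0, 180.0], 0.94)
[... 157 characters left out ...]
': 0.8, 'joint_positions': array([ 1.24707841,  0.32096123, -0.07011812,  1.45048618,  0.02260763,
        1.37081838, -0.05691509]), 'qd': array([ 0.0015263 ,  0.00046774, -0.00131836,  0.00048988, -0.00070699,
       -0.00191071, -0.00103055]), 'joint_torque': array([ 3.12193451e-04, -4.91031647e+01, -4.02739579e-01, -3.12748647e+01,
       -6.35045953e-02,  3.32223717e-02,  4.38606804e-06]), 'position': array([ 0.21541998, -0.61328686,  0.22261881]), 'tool_rot': array([ 3.09675854e+00,  5.28137714e-01, -4.17605983e-05]), 'ft_force': array([ 0.21709975, -0.61877859, -0.79440966]), 'torque': array([-0.01490166, -0.00694228, -0.00743821]), 'grip_force': 0.0, 'grip_width': 0.9982939191360721}
```

View pics/s0.png

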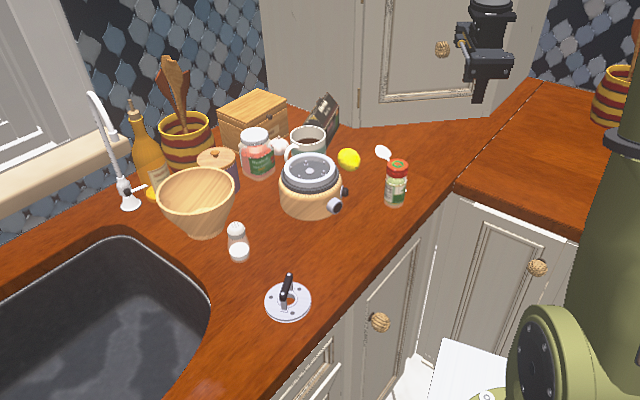

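View pics/t0.png

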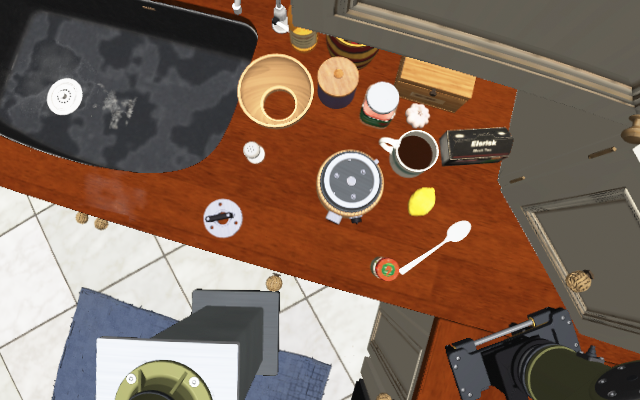

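```bash
python3 - <<'E'
import cv2,numpy as np
t=cv2.imread('pics/t0.png'); s=cv2.imread('pics/s0.png')
def c(im,x,y,w,h): return cv2.resize(im[y:y+h,x:x+w],(400,300),interpolation=cv2.INTER_CUBIC)
cv2.imwrite('pics/c0.png',np.vstack([np.hstack([c(t,300,140,100,75+15),c(t,190,185,64,48+12)]),np.hstack([c(s,265,145,100,80),c(s,250,265,80,60)])]))
E
```

```text
(no output)
```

View pics/c0.png

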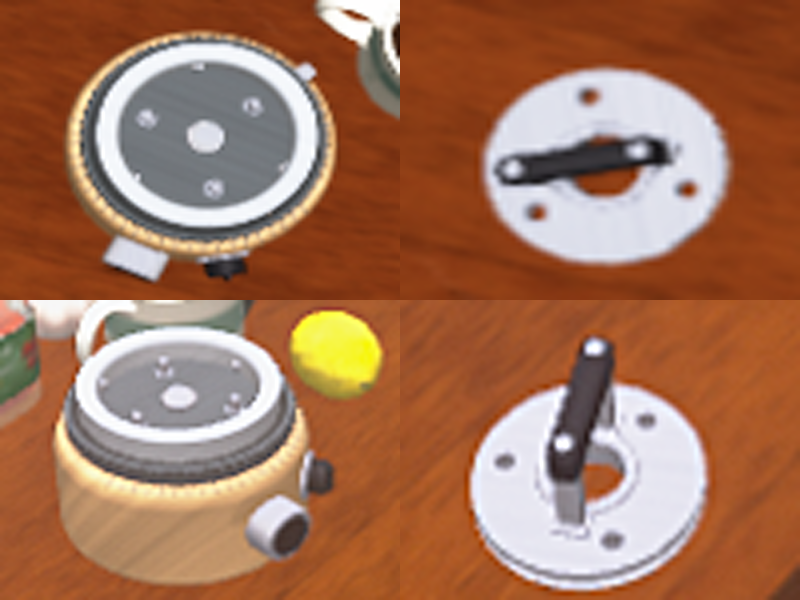

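```bash
cat >> h.py <<'E'
def blob(im,near,box=45,v=150,s=70):
    "convex hull of bright grey blob holding pixel `near`"
    h=cv2.cvtColor(im['color'],cv2.COLOR_BGR2HSV); m=((h[...,1]<s)&(h[...,2]>v)).astype(np.uint8)
    x,y=near; q=np.zeros_like(m); q[y-box:y+box,x-box:x+box]=m[y-box:y+box,x-box:x+box]
    n,l,st,_=cv2.connectedComponentsWithStats(q); k=1+np.argmax(st[1:,4])
    c=cv2.findContours((l==k).astype(np.uint8),0,cv2.CHAIN_APPROX_NONE)[0]
    return cv2.convexHull(max(c,key=len))[:,0].astype(float),st[k]
from scipy.optimize import least_squares
def circ(im,hull,z,r,x0):
    "world xy of a level circle with outline hull"
    P=np.array([atz(im,p,z)[:2] for p in hull])
    f=least_squares(lambda q:np.hypot(*(P-q[:2]).T)-q[2],[*x0,r],loss='soft_l1',f_scale=.001)
    return f.x
E
python3 - <<'E'
from h import *
a=grab('side'); b=grab('top')
for n,im,pm,pd in(('side',a,(310,170),(287,302)),('top',b,(351,178),(222,218))):
    for w,p,z,r in(('mill',pm,.103,.055),('disc',pd,.012,.042)):
        h,st=blob(im,p); print(n,w,st,circ(im,h,z,r,atz(im,p,z)[:2]).round(4))
st=[atz(b,p,.097)[:2] for p in((337,175.4),(363,171.8),(353.5,196.4))]; c=np.mean(st,0)
print('studs',c,[(np.hypot(*(q-c)).round(4),np.degrees(np.arctan2(*(q-c)[::-1])).round(1)) for q in st])
st=[atz(b,p,.012)[:2] for p in((220.1,204.2),(235.8,222.6),(211.8,227.4))]; c=np.mean(st,0)
print('holes',c,[(np.hypot(*(q-c)).round(4),np.degrees(np.arctan2(*(q-c)[::-1])).round(1)) for q in st])
l=[atz(b,p,.055)[:2] for p in((207.9,218.6),(228.1,215))]; print('handle',l,np.degrees(np.arctan2(*(l[0]-l[1])[::-1])))
l=atz(b,(376.3,161.6),.08); print('lug',l)
p=atz(b,(333,217),.04);print('spout',p)
E
```

```text
side mill [ 265  125   71   63 2304] [ 0.5304 -0.4393  0.115 ]
side disc [ 264  282   48   41 1222] [ 0.4211 -0.1202  0.044 ]
top mill [324 153  56  55 965] [ 0.4976 -0.3939  0.0548]
top disc [203 199  40  39 976] [ 0.4234 -0.1229  0.0424]
studs [ 0.49555401 -0.3937056 ] [(np.float64(0.0302), np.float64(68.6)), (np.float64(0.0302), np.float64(-50.6)), (np.float64(0.0306), np.float64(-170.9))]
holes [ 0.42286621 -0.12313492] [(np.float64(0.0307), np.float64(12.2)), (np.float64(0.0307), np.float64(-107.7)), (np.float64(0.0308), np.float64(132.3))]
handle [array([ 0.41882348, -0.10192815]), array([ 0.42705677, -0.14386748])] 101.10673411592042
lug [ 0.53905894 -0.44591218  0.08      ]
spout [ 0.42760432 -0.36106607  0.04      ]
```

Request:
jog_arm:
  increments:
    - {"tx": 24, "ty": -26, "tz": 0, "wz": -0.1}
    - {"tx": 48, "ty": -52, "tz": 0, "wz": -0.2}
    - {"tx": 72, "ty": -79, "tz": 0, "wz": -0.3}
    - {"tx": 96, "ty": -105, "tz": 0, "wz": -0.4}
    - {"tx": 120, "ty": -131, "tz": 0, "wz": -0.5, "gripper": 1}

```text
validation failed for argument at $.in...
```

```bash
cat >> h.py <<'E'
from scipy.spatial.transform import Rotation as Rn
def tgt(pos,yaw):
    "shift (mm) and turn from the measured pose to TCP pos, tool straight down with x at yaw deg"
    s=ctrl.get_state(); R=Rn.from_rotvec(s['tool_rot']); G=Rn.from_euler('z',yaw,degrees=True)*Rn.from_euler('x',180,degrees=True)
    print('t%.2f'%s['time'],'pos',s['position'].round(4),'yaw %.2f'%np.degrees(np.arctan2(*R.as_matrix()[:2,0][::-1])),'F',s['ft_force'].round(1),'M',s['torque'].round(2),'w',round(s['grip_width'],3),round(s['grip_force'],1),'j7',s['joint_positions'].round(2)[[0,6]])
    print('shift',(R.inv().apply(np.array(pos)-s['position'])*1000).round(1),'turn',(R.inv()*G).as_rotvec().round(4))
E
python3 -c "
from h import *
tgt([.423,-.1228,.2],101.8)"
```

```text
t0.90 pos [ 0.2154 -0.6133  0.2226] yaw 19.36 F [-0.5  0.   0.8] M [ 0.   -0.01  0.05] w 1.0 0.0 j7 [ 1.25 -0.06]
shift [ 358.5 -394.    22.5] turn [ 1.0000e-04  2.0000e-04 -1.4389e+00]
```

Request:
jog_arm:
  increments:
    - {"tx": 24, "ty": -26, "tz": 0, "wx": 0, "wy": 0, "wz": -0.1, "gripper": 1}
    - {"tx": 48, "ty": -52, "tz": 0, "wx": 0, "wy": 0, "wz": -0.2, "gripper": 1}
    - {"tx": 72, "ty": -79, "tz": 0, "wx": 0, "wy": 0, "wz": -0.3, "gripper": 1}
    - {"tx": 96, "ty": -105, "tz": 0, "wx": 0, "wy": 0, "wz": -0.4, "gripper": 1}
    - {"tx": 120, "ty": -131, "tz": 0, "wx": 0, "wy": 0, "wz": -0.5, "gripper": 1}

```text
time: 1.32
position: [0.2857, -0.4483, 0.2227]
tool_rot: [2.866, 1.284, -0.0]
ft_force: [0.6, -0.9, 0.3]
grip_width: 0.997
grip_force: 0.0
```

```bash
python3 -c "
from h import *
tgt([.423,-.1228,.15],101.8)"
```

```text
t1.32 pos [ 0.2857 -0.4483  0.2227] yaw 48.28 F [ 0.6 -0.9  0.3] M [-0.07 -0.04 -0.02] w 0.997 0.0 j7 [1.16 0.21]
shift [ 334.4 -114.2   72.5] turn [ 2.000e-04  5.000e-04 -9.342e-01]
```

Request:
jog_arm:
  increments:
    - {"tx": 34, "ty": -11, "tz": 0, "wx": 0, "wy": 0, "wz": -0.1, "gripper": 1}
    - {"tx": 68, "ty": -23, "tz": 0, "wx": 0, "wy": 0, "wz": -0.2, "gripper": 1}
    - {"tx": 102, "ty": -35, "tz": 5, "wx": 0, "wy": 0, "wz": -0.3, "gripper": 1}
    - {"tx": 136, "ty": -46, "tz": 10, "wx": 0, "wy": 0, "wz": -0.4, "gripper": 1}
    - {"tx": 170, "ty": -58, "tz": 15, "wx": 0, "wy": 0, "wz": -0.5, "gripper": 1}

```text
time: 1.73
position: [0.3564, -0.2833, 0.2078]
tool_rot: [2.459, 1.953, -0.0]
ft_force: [1.2, -0.4, -0.1]
grip_width: 0.998
grip_force: 0.0
```

```bash
python3 -c "
from h import *
tgt([.423,-.1228,.11],101.8)"
```

```text
t1.73 pos [ 0.3564 -0.2833  0.2078] yaw 76.92 F [ 1.2 -0.4 -0.1] M [-0.04 -0.11 -0.03] w 0.998 0.0 j7 [1.01 0.42]
shift [171.5  28.5  97.6] turn [ 0.0007  0.0012 -0.4342]
```

Request:
jog_arm:
  increments:
    - {"tx": 35, "ty": 6, "tz": 10, "wx": 0, "wy": 0, "wz": -0.09, "gripper": 1}
    - {"tx": 70, "ty": 12, "tz": 25, "wx": 0, "wy": 0, "wz": -0.18, "gripper": 1}
    - {"tx": 105, "ty": 18, "tz": 45, "wx": 0, "wy": 0, "wz": -0.27, "gripper": 1}
    - {"tx": 139, "ty": 24, "tz": 65, "wx": 0, "wy": 0, "wz": -0.36, "gripper": 1}
    - {"tx": 171.5, "ty": 28.5, "tz": 85, "wx": 0, "wy": 0, "wz": -0.434, "gripper": 1}

```text
time: 2.15
position: [0.424, -0.1228, 0.1224]
tool_rot: [1.98, 2.436, 0.0]
ft_force: [0.7, -0.9, 0.4]
grip_width: 1.001
grip_force: 0.0
```

```bash
python3 -c "
from h import *
tgt([.423,-.1228,.03],101.8); grab('side','s1.png')
c=cv2.imread('pics/s1.png')[220:360,190:390]; cv2.imwrite('pics/s1c.png',cv2.resize(c,None,fx=3,fy=3))"
```

```text
t2.15 pos [ 0.424  -0.1228  0.1224] yaw 101.79 F [ 0.7 -0.9  0.4] M [-0.   -0.14 -0.04] w 1.001 0.0 j7 [0.82 0.45]
shift [ 0.3 -1.2 92.4] turn [ 0.0015  0.0016 -0.0002]
```

View pics/s1c.png

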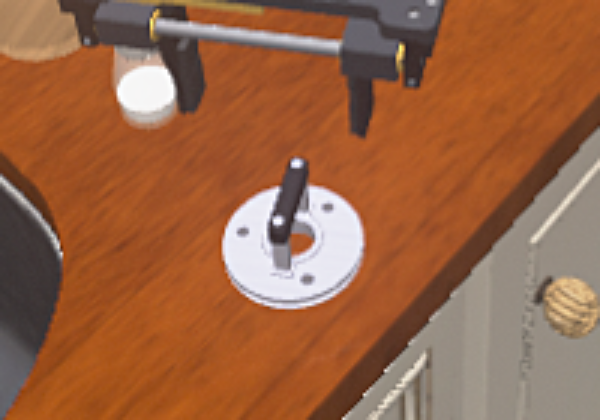

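The view shows the open fingers (about pixels (245,255) and (310,265) in the full image) straddling the black handle, salt well clear behind. Descend and grip.

Request:
jog_arm:
  increments:
    - {"tx": 0, "ty": 0, "tz": 25, "wx": 0.001, "wy": 0.001, "wz": 0, "gripper": 1}
    - {"tx": 0, "ty": -0.5, "tz": 50, "wx": 0.001, "wy": 0.001, "wz": 0, "gripper": 1}
    - {"tx": 0, "ty": -1, "tz": 75, "wx": 0.001, "wy": 0.001, "wz": 0, "gripper": 1}
    - {"tx": 0, "ty": -1, "tz": 92, "wx": 0.001, "wy": 0.001, "wz": 0, "gripper": 1}
    - {"tx": 0, "ty": -1, "tz": 92, "wx": 0.001, "wy": 0.001, "wz": 0, "gripper": 0.6}

```text
time: 2.62
position: [0.4193, -0.1239, 0.0276]
tool_rot: [-1.983, -2.427, 0.003]
ft_force: [0.3, -0.3, 0.2]
grip_width: 0.971
grip_force: 0.0
```

Request:
jog_arm:
  increments:
    - {"tx": 0, "ty": 0, "tz": 0, "wx": 0, "wy": 0, "wz": 0, "gripper": 0}
    - {"tx": 0, "ty": 0, "tz": 0, "wx": 0, "wy": 0, "wz": 0, "gripper": 0}
    - {"tx": 0, "ty": 0, "tz": 0, "wx": 0, "wy": 0, "wz": 0, "gripper": 0}
    - {"tx": 0, "ty": 0, "tz": 0, "wx": 0, "wy": 0, "wz": 0, "gripper": 0}
    - {"tx": 0, "ty": 0, "tz": 0, "wx": 0, "wy": 0, "wz": 0, "gripper": 0}
  grip_force: 30

```text
time: 3.03
position: [0.423, -0.1251, 0.0315]
tool_rot: [1.987, 2.432, 0.0]
ft_force: [-0.1, -1.5, -0.2]
grip_width: 0.631
grip_force: 0.0
```

```bash
python3 -c "
from h import *
tgt([.496,-.3938,.145],38.5)"
```

```text
t3.03 pos [ 0.423  -0.1251  0.0315] yaw 101.51 F [-0.1 -1.5 -0.2] M [-0.06 -0.13  0.03] w 0.631 0.0 j7 [0.8  0.37]
shift [-277.9   18.  -113.3] turn [7.0000e-04 2.0000e-04 1.0997e+00]
```

Request:
jog_arm:
  increments:
    - {"tx": 0, "ty": 0, "tz": 0, "wx": 0, "wy": 0, "wz": 0, "gripper": 0}
    - {"tx": 0, "ty": 0, "tz": 0, "wx": 0, "wy": 0, "wz": 0, "gripper": 0}
    - {"tx": 0, "ty": 0, "tz": 0, "wx": 0, "wy": 0, "wz": 0, "gripper": 0}
    - {"tx": 0, "ty": 0, "tz": 0, "wx": 0, "wy": 0, "wz": 0, "gripper": 0}
    - {"tx": 0, "ty": 0, "tz": 0, "wx": 0, "wy": 0, "wz": 0, "gripper": 0}
  grip_force: 30

```text
time: 3.45
position: [0.4222, -0.1247, 0.0305]
tool_rot: [-1.986, -2.432, 0.0]
ft_force: [0.3, 0.5, -0.1]
grip_width: 0.245
grip_force: 0.0
```

Request:
jog_arm:
  increments:
    - {"tx": 0, "ty": 0, "tz": 0, "wx": 0, "wy": 0, "wz": 0, "gripper": 0}
    - {"tx": 0, "ty": 0, "tz": 0, "wx": 0, "wy": 0, "wz": 0, "gripper": 0}
    - {"tx": 0, "ty": 0, "tz": 0, "wx": 0, "wy": 0, "wz": 0, "gripper": 0}
    - {"tx": 0, "ty": 0, "tz": 0, "wx": 0, "wy": 0, "wz": 0, "gripper": 0}
    - {"tx": 0, "ty": 0, "tz": 0, "wx": 0, "wy": 0, "wz": 0, "gripper": 0}
  grip_force: 30

```text
time: 3.87
position: [0.4223, -0.1247, 0.0305]
tool_rot: [-1.987, -2.432, 0.0]
ft_force: [0.3, -0.2, -0.6]
grip_width: 0.14
grip_force: 30.0
```

```bash
python3 -c "
from h import *
tgt([.496,-.3938,.145],38.5)"
```

```text
t3.87 pos [ 0.4223 -0.1247  0.0305] yaw 101.52 F [ 0.3 -0.2 -0.6] M [ 0.07 -0.32 -0.06] w 0.14 30.0 j7 [0.8  0.37]
shift [-278.3   18.4 -114.7] turn [-1.1000e-03 -4.0000e-04  1.0999e+00]
```

Request:
jog_arm:
  increments:
    - {"tx": 0, "ty": 0, "tz": -15, "wx": 0, "wy": 0, "wz": 0, "gripper": 0}
    - {"tx": 0, "ty": 0, "tz": -40, "wx": 0, "wy": 0, "wz": 0, "gripper": 0}
    - {"tx": 0, "ty": 0, "tz": -70, "wx": 0, "wy": 0, "wz": 0.04, "gripper": 0}
    - {"tx": -20, "ty": 1, "tz": -100, "wx": 0, "wy": 0, "wz": 0.1, "gripper": 0}
    - {"tx": -40, "ty": 3, "tz": -125, "wx": 0, "wy": 0, "wz": 0.2, "gripper": 0}
  grip_force: 30

```text
time: 4.28
position: [0.4327, -0.1628, 0.1568]
tool_rot: [-2.22, -2.221, 0.002]
ft_force: [0.7, -0.5, -3.6]
grip_width: 0.131
grip_force: 30.0
```

```bash
python3 -c "
from h import *
tgt([.496,-.3918,.155],38.5)"
```

```text
t4.28 pos [ 0.4327 -0.1628  0.1568] yaw 90.02 F [ 0.7 -0.5 -3.6] M [-0.12 -0.24 -0.02] w 0.131 30.0 j7 [0.86 0.31]
shift [-229.    63.2    1.6] turn [-1.900e-03  8.000e-04  8.992e-01]
```

Request:
jog_arm:
  increments:
    - {"tx": -22, "ty": 6, "tz": 0, "wx": 0, "wy": 0, "wz": 0.09, "gripper": 0}
    - {"tx": -46, "ty": 13, "tz": 0, "wx": 0, "wy": 0, "wz": 0.18, "gripper": 0}
    - {"tx": -72, "ty": 20, "tz": 0, "wx": 0, "wy": 0, "wz": 0.27, "gripper": 0}
    - {"tx": -98, "ty": 27, "tz": 0, "wx": 0, "wy": 0, "wz": 0.36, "gripper": 0}
    - {"tx": -122, "ty": 34, "tz": 0, "wx": 0, "wy": 0, "wz": 0.45, "gripper": 0}
  grip_force: 30

```text
time: 4.7
position: [0.4665, -0.2867, 0.1542]
tool_rot: [-2.662, -1.663, 0.003]
ft_force: [0.4, 0.2, -1.9]
grip_width: 0.133
grip_force: 30.0
```

```bash
python3 -c "
from h import *
tgt([.496,-.3918,.155],38.5)"
```

```text
t4.70 pos [ 0.4665 -0.2867  0.1542] yaw 63.98 F [ 0.4  0.2 -1.9] M [-0.01 -0.09 -0.06] w 0.133 30.0 j7 [ 0.91 -0.02]
shift [-81.5  72.6  -1. ] turn [-0.0036  0.001   0.4447]
```

Request:
jog_arm:
  increments:
    - {"tx": -20, "ty": 18, "tz": 0, "wx": 0, "wy": 0, "wz": 0.1, "gripper": 0}
    - {"tx": -40, "ty": 36, "tz": 0, "wx": -0.001, "wy": 0, "wz": 0.2, "gripper": 0}
    - {"tx": -60, "ty": 53, "tz": 0, "wx": -0.002, "wy": 0, "wz": 0.3, "gripper": 0}
    - {"tx": -77, "ty": 68, "tz": 0, "wx": -0.003, "wy": 0, "wz": 0.4, "gripper": 0}
    - {"tx": -81.5, "ty": 72.5, "tz": 0, "wx": -0.003, "wy": 0, "wz": 0.445, "gripper": 0}
  grip_force: 30

```text
time: 5.12
position: [0.4958, -0.3947, 0.1534]
tool_rot: [2.967, 1.029, -0.003]
ft_force: [-1.7, -0.7, -2.4]
grip_width: 0.132
grip_force: 30.0
```

Request:
jog_arm:
  increments:
    - {"tx": 0, "ty": 0, "tz": 0, "wx": 0, "wy": 0, "wz": 0, "gripper": 0}
    - {"tx": 0, "ty": 0, "tz": 0, "wx": 0, "wy": 0, "wz": 0, "gripper": 0}
    - {"tx": 0, "ty": 0, "tz": 0, "wx": 0, "wy": 0, "wz": 0, "gripper": 0}
    - {"tx": 0, "ty": 0, "tz": 0, "wx": 0, "wy": 0, "wz": 0, "gripper": 0}
    - {"tx": 0, "ty": 0, "tz": 0, "wx": 0, "wy": 0, "wz": 0, "gripper": 0}
  grip_force: 30

```text
time: 5.53
position: [0.4974, -0.3891, 0.1554]
tool_rot: [2.961, 1.045, 0.001]
ft_force: [-0.8, -0.1, -3.4]
grip_width: 0.138
grip_force: 30.0
```

```bash
python3 -c "
from h import *
tgt([.496,-.3918,.155],38.5)
s=grab('side','s2.png')['color'];t=grab('top','t2.png')['color']
cv2.imwrite('pics/c2.png',np.vstack([cv2.resize(s[100:220,240:400],(640,480))[:300],cv2.resize(t[130:230,270:430],(640,400))[:300]]))"
```

```text
t5.53 pos [ 0.4974 -0.3891  0.1554] yaw 38.89 F [-0.8 -0.1 -3.4] M [ 0.03 -0.05  0.01] w 0.138 30.0 j7 [ 0.9  -0.36]
shift [-2.8  1.2  0.4] turn [ 0.0013 -0.0002  0.0068]
```

View pics/c2.png

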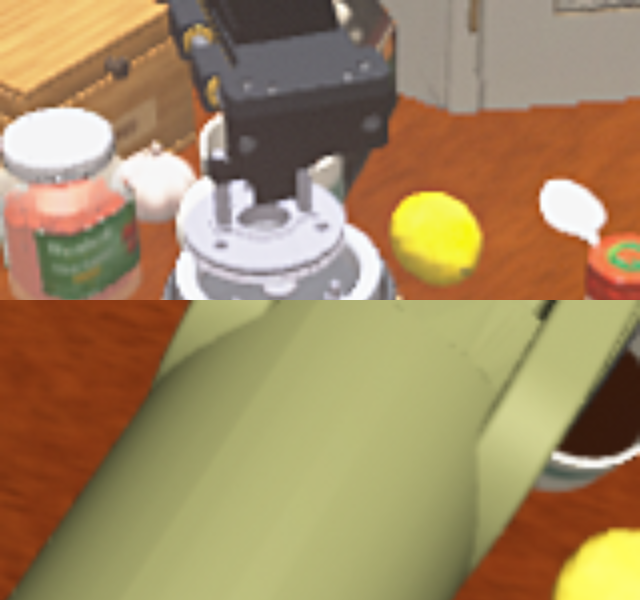

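```bash
cat >> h.py <<'E'
def edgefit(im,x0,z,r,span=.007,free=False,dark=False):
    "level circle (x,y) by the radial brightness drop nearest a known radius, fitted robustly"
    g=cv2.GaussianBlur(cv2.cvtColor(im['color'],cv2.COLOR_BGR2GRAY),(0,0),.6).astype(np.float32); c=np.array(x0,float)
    rr=np.linspace(r-span,r+span,57)
    for _ in range(4):
        pts=[];w=[]
        for t in np.radians(np.arange(0,360,4)):
            d=np.array([np.cos(t),np.sin(t)]); uv=proj(im,np.c_[c+rr[:,None]*d,np.full(57,z)]).astype(np.float32)
            v=cv2.remap(g,uv[None,:,0],uv[None,:,1],cv2.INTER_LINEAR)[0]; k=np.gradient(v); i=np.argmin(k)
            if k[i]<-2.5 and 3<i<53: pts.append(c+rr[i]*d);w.append(t)
        P=np.array(pts)
        f=least_squares(lambda q:np.hypot(*(P-q[:2]).T)-(q[2] if free else r),[*c,r],loss='soft_l1',f_scale=.0006)
        c=f.x[:2]
    e=np.hypot(*(P-c).T)-f.x[2]
    return f.x.round(4),len(P),'med abs res mm %.2f'%(1e3*np.median(abs(e)))
class Im(dict): pass
E
python3 - <<'E'
from h import *
im=vision.get_image('side'); s0=dict(im); s0['color']=cv2.imread('pics/s0.png')
for fr in(0,1):
    print('mill rim s0',edgefit(s0,[.496,-.394],.103,.055,free=fr))
    print('disc s0',edgefit(s0,[.423,-.1228],.012,.042,free=fr))
    print('disc now',edgefit(im,[.4975,-.389],.1369,.042,free=fr))
    print('mill rim now',edgefit(im,[.496,-.394],.103,.055,free=fr))
b=dict(vision.get_image('top')); b['color']=cv2.imread('pics/t0.png')
print('top rim',edgefit(b,[.496,-.394],.103,.055),'top disc',edgefit(b,[.423,-.1228],.012,.042))
tgt([.496,-.3938,.15],38.5)
E
```

```text
mill rim s0 (array([ 0.4973, -0.3953,  0.055 ]), 89, 'med abs res mm 0.53')
disc s0 (array([ 0.4227, -0.1222,  0.042 ]), 82, 'med abs res mm 1.06')
disc now (array([ 0.5012, -0.3891,  0.042 ]), 67, 'med abs res mm 1.01')
mill rim now (array([ 0.4972, -0.3946,  0.055 ]), 69, 'med abs res mm 0.43')
mill rim s0 (array([ 0.4973, -0.3953,  0.0554]), 89, 'med abs res mm 0.53')
disc s0 (array([ 0.4214, -0.1201,  0.0442]), 85, 'med abs res mm 1.04')
disc now (array([ 0.5033, -0.3894,  0.0437]), 68, 'med abs res mm 1.06')
mill rim now (array([ 0.4972, -0.3948,  0.0551]), 70, 'med abs res mm 0.70')
top rim (array([ 0.4973, -0.3934,  0.055 ]), 90, 'med abs res mm 0.49') top disc (array([ 0.4237, -0.1228,  0.042 ]), 89, 'med abs res mm 0.40')
t5.73 pos [ 0.4973 -0.39    0.1555] yaw 38.81 F [ 0.1  0.1 -2.9] M [-0.06 -0.01 -0.07] w 0.132 30.0 j7 [ 0.9  -0.36]
shift [-3.4  2.1  5.5] turn [ 0.0019 -0.0001  0.0055]
```

```bash
python3 - <<'E'
from h import *
im=vision.get_image('side'); K=8; x0,y0=276,132
big=cv2.resize(im['color'][y0:y0+75,x0:x0+100],None,fx=K,fy=K,interpolation=cv2.INTER_CUBIC)
def draw(c,z,r,col,ang=np.arange(0,360,6)):
    a=np.radians(ang); uv=(proj(im,np.c_[c[0]+r*np.cos(a),c[1]+r*np.sin(a),np.full(len(a),z)])-[x0,y0]+.5)*K
    for p in uv: cv2.circle(big,tuple(int(v) for v in p),2,col,-1)
for c,col in(((.4987,-.3889),(0,255,0)),((.5012,-.3891),(0,0,255))):
    draw(c,.137,.042,col); draw(c,.137,.031,col,38.8+180+np.array([90,210,330])); 
draw((.4973,-.395),.103,.055,(255,0,0)); cv2.imwrite('pics/o.png',big[:600])
E
```

```text
(no output)
```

View pics/o.png

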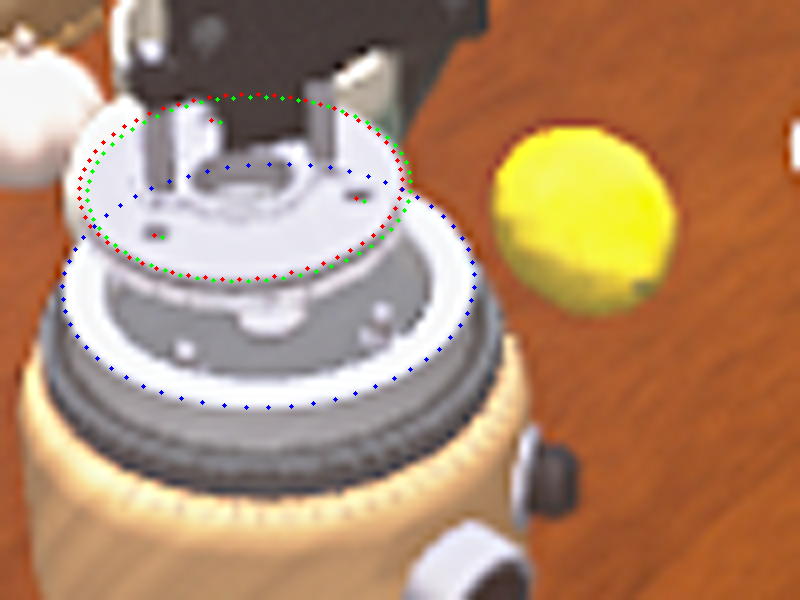

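Request:
jog_arm:
  increments:
    - {"tx": -2, "ty": 1, "tz": 4, "wx": 0.001, "wy": 0, "wz": 0, "gripper": 0}
    - {"tx": -4, "ty": 2, "tz": 10, "wx": 0.002, "wy": 0, "wz": 0, "gripper": 0}
    - {"tx": -5.8, "ty": 2.4, "tz": 16, "wx": 0.002, "wy": 0, "wz": 0, "gripper": 0}
    - {"tx": -5.8, "ty": 2.4, "tz": 20, "wx": 0.002, "wy": 0, "wz": 0, "gripper": 0}
    - {"tx": -5.8, "ty": 2.4, "tz": 21, "wx": 0.002, "wy": 0, "wz": 0, "gripper": 0}
  grip_force: 30

```text
time: 6.2
position: [0.4933, -0.3956, 0.1325]
tool_rot: [-2.961, -1.041, 0.002]
ft_force: [0.4, -0.4, -2.7]
grip_width: 0.136
grip_force: 30.0
```

```bash
python3 - <<'E'
from h import *
vision.get_image('side'); im=vision.get_image('side'); K=8; x0,y0=276,132
tgt([.4943,-.3955,.1345],38.8)
p=ctrl.get_state()['position']
print('rim',edgefit(im,[.497,-.395],.103,.055),'disc',edgefit(im,[p[0]+.0025,p[1]+.001],p[2]-.0185,.042,.004))
big=cv2.resize(im['color'][y0:y0+75,x0:x0+100],None,fx=K,fy=K,interpolation=cv2.INTER_CUBIC)
def draw(c,z,r,col,ang=np.arange(0,360,6)):
    a=np.radians(ang); uv=(proj(im,np.c_[c[0]+r*np.cos(a),c[1]+r*np.sin(a),np.full(len(a),z)])-[x0,y0]+.5)*K
    for q in uv: cv2.circle(big,tuple(int(v) for v in q),1,col,-1)
c=(p[0]+.003,p[1]+.001); draw(c,p[2]-.0185,.042,(0,0,255)); draw(c,p[2]-.0185,.031,(0,0,255),38.8+np.array([270,30,150]))
draw((.4973,-.395),.103,.055,(255,0,0)); cv2.imwrite('pics/o2.png',big)
E
```

```text
t6.30 pos [ 0.494  -0.3955  0.1335] yaw 38.77 F [-0.3 -0.  -3. ] M [-0.01 -0.07 -0.03] w 0.129 30.0 j7 [ 0.91 -0.35]
shift [ 0.2  0.2 -1. ] turn [-0.0017 -0.0001 -0.0004]
rim (array([ 0.4972, -0.395 ,  0.055 ]), 78, 'med abs res mm 0.50') disc (array([ 0.4967, -0.3945,  0.042 ]), 31, 'med abs res mm 0.74')
```

View pics/o2.png

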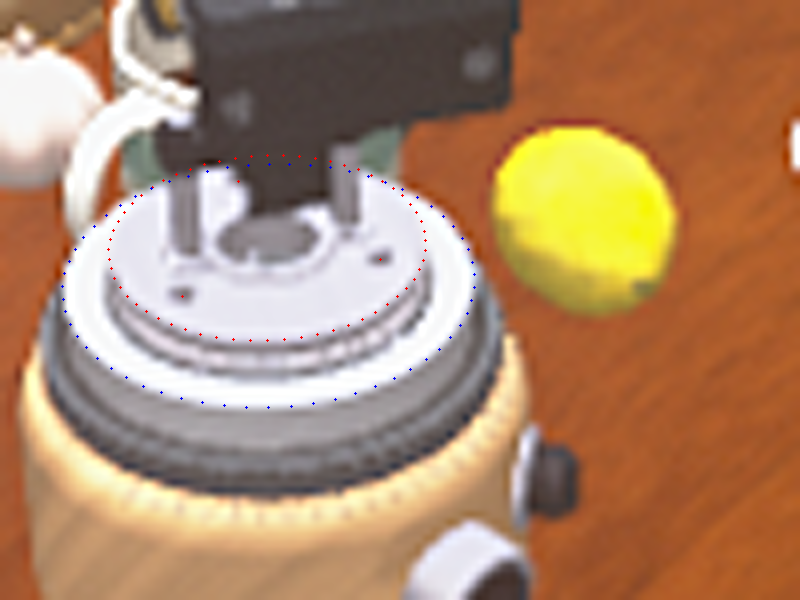

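The overlay fits: disc outline and holes (182,295), (380,258) coincide with the model, within about 0.5 mm of the rim circle. Lower gently.

Request:
jog_arm:
  increments:
    - {"tx": 0, "ty": 0.4, "tz": 1, "wx": 0, "wy": 0, "wz": 0, "gripper": 0}
    - {"tx": 0, "ty": 0.4, "tz": 2, "wx": 0, "wy": 0, "wz": 0, "gripper": 0}
    - {"tx": 0, "ty": 0.4, "tz": 3, "wx": 0, "wy": 0, "wz": 0, "gripper": 0}
    - {"tx": 0, "ty": 0.4, "tz": 3.5, "wx": 0, "wy": 0, "wz": 0, "gripper": 0}
    - {"tx": 0, "ty": 0.4, "tz": 4, "wx": 0, "wy": 0, "wz": 0, "gripper": 0}
  grip_force: 30

```text
time: 6.72
position: [0.4946, -0.3961, 0.1303]
tool_rot: [-2.963, -1.043, -0.0]
ft_force: [0.5, -0.7, -3.3]
grip_width: 0.133
grip_force: 30.0
```

Request:
jog_arm:
  increments:
    - {"tx": 0, "ty": 0, "tz": 0.5, "wx": 0, "wy": 0, "wz": 0, "gripper": 0}
    - {"tx": 0, "ty": 0, "tz": 1, "wx": 0, "wy": 0, "wz": 0, "gripper": 0}
    - {"tx": 0, "ty": 0, "tz": 1.5, "wx": 0, "wy": 0, "wz": 0, "gripper": 0}
    - {"tx": 0, "ty": 0, "tz": 2, "wx": 0, "wy": 0, "wz": 0, "gripper": 0}
    - {"tx": 0, "ty": 0, "tz": 2, "wx": 0, "wy": 0, "wz": 0, "gripper": 0}
  grip_force: 30

```text
time: 7.13
position: [0.4945, -0.396, 0.1281]
tool_rot: [-2.963, -1.043, 0.0]
ft_force: [0.7, 0.4, -2.9]
grip_width: 0.135
grip_force: 30.0
```

```bash
python3 -c "
from h import *
tgt([.4942,-.396,.1275],38.8)"
```

```text
t7.13 pos [ 0.4945 -0.396   0.1281] yaw 38.78 F [ 0.7  0.4 -2.9] M [0.   0.02 0.01] w 0.135 30.0 j7 [ 0.91 -0.35]
shift [-0.2 -0.2  0.6] turn [-0.0006 -0.0001 -0.0003]
```

Request:
jog_arm:
  increments:
    - {"tx": 0, "ty": 0, "tz": 0.5, "wx": 0, "wy": 0, "wz": 0, "gripper": 0}
    - {"tx": 0, "ty": 0, "tz": 1, "wx": 0, "wy": 0, "wz": 0, "gripper": 0}
    - {"tx": 0, "ty": 0, "tz": 1.5, "wx": 0, "wy": 0, "wz": 0, "gripper": 0}
    - {"tx": 0, "ty": 0, "tz": 1.5, "wx": 0, "wy": 0, "wz": 0, "gripper": 0}
    - {"tx": 0, "ty": 0, "tz": 1.5, "wx": 0, "wy": 0, "wz": 0, "gripper": 0}
  grip_force: 30

```text
time: 7.55
position: [0.4945, -0.3961, 0.1267]
tool_rot: [-2.963, -1.043, 0.0]
ft_force: [0.7, -0.3, -2.8]
grip_width: 0.134
grip_force: 30.0
```

```bash
python3 -c "
from h import *
tgt([.4942,-.396,.1275],38.8)"
```

```text
t7.55 pos [ 0.4945 -0.3961  0.1267] yaw 38.78 F [ 0.7 -0.3 -2.8] M [-0.01 -0.    0.02] w 0.134 30.0 j7 [ 0.91 -0.35]
shift [-0.2 -0.3 -0.8] turn [-0.0005 -0.0001 -0.0004]
```

Request:
jog_arm:
  increments:
    - {"tx": 0, "ty": 0, "tz": 0.5, "wx": 0, "wy": 0, "wz": 0, "gripper": 0}
    - {"tx": 0, "ty": 0, "tz": 1, "wx": 0, "wy": 0, "wz": 0, "gripper": 0}
    - {"tx": 0, "ty": 0, "tz": 1.5, "wx": 0, "wy": 0, "wz": 0, "gripper": 0}
    - {"tx": 0, "ty": 0, "tz": 1.5, "wx": 0, "wy": 0, "wz": 0, "gripper": 0}
    - {"tx": 0, "ty": 0, "tz": 1.5, "wx": 0, "wy": 0, "wz": 0, "gripper": 0}
  grip_force: 30

```text
time: 7.97
position: [0.4945, -0.3961, 0.1252]
tool_rot: [-2.963, -1.043, 0.0]
ft_force: [-0.1, -0.5, -2.8]
grip_width: 0.135
grip_force: 30.0
```

```bash
python3 -c "
from h import *
tgt([.4942,-.396,.1275],38.8)"
```

```text
t7.97 pos [ 0.4945 -0.3961  0.1252] yaw 38.78 F [-0.1 -0.5 -2.8] M [ 0.03 -0.   -0.02] w 0.135 30.0 j7 [ 0.91 -0.35]
shift [-0.2 -0.3 -2.3] turn [-0.0005 -0.0001 -0.0004]
```

Request:
jog_arm:
  increments:
    - {"tx": 0, "ty": 0, "tz": 0.4, "wx": 0, "wy": 0, "wz": 0, "gripper": 0}
    - {"tx": 0, "ty": 0, "tz": 0.8, "wx": 0, "wy": 0, "wz": 0, "gripper": 0}
    - {"tx": 0, "ty": 0, "tz": 1.2, "wx": 0, "wy": 0, "wz": 0, "gripper": 0}
    - {"tx": 0, "ty": 0, "tz": 1.2, "wx": 0, "wy": 0, "wz": 0, "gripper": 0}
    - {"tx": 0, "ty": 0, "tz": 1.2, "wx": 0, "wy": 0, "wz": 0, "gripper": 0}
  grip_force: 30

```text
time: 8.38
position: [0.4946, -0.3961, 0.1243]
tool_rot: [-2.963, -1.043, -0.0]
ft_force: [0.0, -0.2, -3.2]
grip_width: 0.132
grip_force: 30.0
```

```bash
python3 -c "
from h import *
tgt([.4942,-.396,.1185],38.8)"
```

```text
t8.38 pos [ 0.4946 -0.3961  0.1243] yaw 38.78 F [ 0.  -0.2 -3.2] M [ 0.04 -0.06  0.02] w 0.132 30.0 j7 [ 0.91 -0.36]
shift [-0.3 -0.4  5.8] turn [-0.0002 -0.0002 -0.0004]
```

Request:
jog_arm:
  increments:
    - {"tx": 0, "ty": 0, "tz": 0.4, "wx": 0, "wy": 0, "wz": 0, "gripper": 0}
    - {"tx": 0, "ty": 0, "tz": 0.8, "wx": 0, "wy": 0, "wz": 0, "gripper": 0}
    - {"tx": 0, "ty": 0, "tz": 1.2, "wx": 0, "wy": 0, "wz": 0, "gripper": 0}
    - {"tx": 0, "ty": 0, "tz": 1.6, "wx": 0, "wy": 0, "wz": 0, "gripper": 0}
    - {"tx": 0, "ty": 0, "tz": 1.6, "wx": 0, "wy": 0, "wz": 0, "gripper": 0}
  grip_force: 30

```text
time: 8.8
position: [0.4947, -0.3962, 0.1233]
tool_rot: [2.963, 1.043, 0.0]
ft_force: [-2.1, 1.1, 4.4]
grip_width: 0.132
grip_force: 30.0
```

```bash
python3 -c "
from h import *
tgt([.4942,-.396,.1185],38.8)"
```

```text
t8.80 pos [ 0.4947 -0.3962  0.1233] yaw 38.77 F [-2.1  1.1  4.4] M [0.31 0.52 0.06] w 0.132 30.0 j7 [ 0.91 -0.36]
shift [-0.2 -0.5  4.8] turn [ 0.0002 -0.0001 -0.0005]
```

Request:
jog_arm:
  increments:
    - {"tx": 0, "ty": 0, "tz": 0.3, "wx": 0, "wy": 0, "wz": 0, "gripper": 0}
    - {"tx": 0, "ty": 0, "tz": 0.6, "wx": 0, "wy": 0, "wz": 0, "gripper": 0}
    - {"tx": 0, "ty": 0, "tz": 0.8, "wx": 0, "wy": 0, "wz": 0, "gripper": 0}
    - {"tx": 0, "ty": 0, "tz": 0.8, "wx": 0, "wy": 0, "wz": 0, "gripper": 0}
    - {"tx": 0, "ty": 0, "tz": 0.8, "wx": 0, "wy": 0, "wz": 0, "gripper": 0}
  grip_force: 30

```text
time: 9.22
position: [0.4948, -0.3962, 0.1225]
tool_rot: [2.963, 1.043, 0.001]
ft_force: [-3.2, 1.5, 5.3]
grip_width: 0.135
grip_force: 30.0
```

```bash
python3 -c "
from h import *
tgt([.4942,-.396,.1185],38.8)"
```

```text
t9.22 pos [ 0.4948 -0.3962  0.1225] yaw 38.78 F [-3.2  1.5  5.3] M [0.4  0.53 0.01] w 0.135 30.0 j7 [ 0.91 -0.36]
shift [-0.4 -0.5  4. ] turn [ 0.0004 -0.0003 -0.0003]
```

Request:
jog_arm:
  increments:
    - {"tx": 0, "ty": -0.3, "tz": 0.2, "wx": 0, "wy": 0, "wz": 0, "gripper": 0}
    - {"tx": -0.1, "ty": -0.5, "tz": 0.5, "wx": 0, "wy": 0, "wz": 0, "gripper": 0}
    - {"tx": -0.1, "ty": -0.5, "tz": 0.8, "wx": 0, "wy": 0, "wz": 0, "gripper": 0}
    - {"tx": -0.1, "ty": -0.5, "tz": 1, "wx": 0, "wy": 0, "wz": 0, "gripper": 0}
    - {"tx": -0.1, "ty": -0.5, "tz": 1, "wx": 0, "wy": 0, "wz": 0, "gripper": 0}
  grip_force: 30

```text
time: 9.63
position: [0.4948, -0.3961, 0.1223]
tool_rot: [2.962, 1.043, 0.001]
ft_force: [-3.0, 2.3, 8.2]
grip_width: 0.131
grip_force: 30.0
```

```bash
python3 -c "
from h import *
tgt([.4942,-.396,.1185],38.8)"
```

```text
t9.63 pos [ 0.4948 -0.3961  0.1223] yaw 38.78 F [-3.   2.3  8.2] M [0.45 0.64 0.02] w 0.131 30.0 j7 [ 0.91 -0.36]
shift [-0.4 -0.4  3.8] turn [ 0.0015 -0.0005 -0.0003]
```

Request:
jog_arm:
  increments:
    - {"tx": 0, "ty": -0.3, "tz": 0.2, "wx": 0, "wy": 0, "wz": 0, "gripper": 0}
    - {"tx": 0, "ty": -0.6, "tz": 0.4, "wx": 0, "wy": 0, "wz": 0, "gripper": 0}
    - {"tx": 0, "ty": -0.6, "tz": 0.6, "wx": 0, "wy": 0, "wz": 0, "gripper": 0}
    - {"tx": 0, "ty": -0.6, "tz": 0.8, "wx": 0, "wy": 0, "wz": 0, "gripper": 0}
    - {"tx": 0, "ty": -0.6, "tz": 0.8, "wx": 0, "wy": 0, "wz": 0, "gripper": 0}
  grip_force: 30

```text
time: 10.05
position: [0.4939, -0.3954, 0.1195]
tool_rot: [2.963, 1.043, 0.0]
ft_force: [-0.5, -0.1, -2.7]
grip_width: 0.132
grip_force: 30.0
```

```bash
python3 -c "
from h import *
tgt([.4942,-.396,.1185],38.8)"
```

```text
t10.05 pos [ 0.4939 -0.3954  0.1195] yaw 38.77 F [-0.5 -0.1 -2.7] M [-0.04 -0.02 -0.01] w 0.132 30.0 j7 [ 0.91 -0.36]
shift [-0.1  0.6  1. ] turn [ 0.0001 -0.0003 -0.0004]
```

Request:
jog_arm:
  increments:
    - {"tx": 0, "ty": 0, "tz": 0.4, "wx": 0, "wy": 0, "wz": 0, "gripper": 0}
    - {"tx": 0, "ty": 0, "tz": 0.8, "wx": 0, "wy": 0, "wz": 0, "gripper": 0}
    - {"tx": 0, "ty": 0, "tz": 1.2, "wx": 0, "wy": 0, "wz": 0, "gripper": 0}
    - {"tx": 0, "ty": 0, "tz": 1.5, "wx": 0, "wy": 0, "wz": 0, "gripper": 0}
    - {"tx": 0, "ty": 0, "tz": 1.5, "wx": 0, "wy": 0, "wz": 0, "gripper": 0}
  grip_force: 30

```text
time: 10.47
position: [0.4937, -0.3954, 0.1186]
tool_rot: [-2.963, -1.043, 0.0]
ft_force: [-1.6, 0.9, 1.4]
grip_width: 0.131
grip_force: 30.0
```

```bash
python3 -c "
from h import *
tgt([.4942,-.396,.1185],38.8)"
```

```text
t10.47 pos [ 0.4937 -0.3954  0.1186] yaw 38.77 F [-1.6  0.9  1.4] M [0.12 0.38 0.  ] w 0.131 30.0 j7 [ 0.91 -0.36]
shift [-0.   0.8  0.1] turn [-0.0004  0.     -0.0006]
```

Request:
jog_arm:
  increments:
    - {"tx": 0, "ty": 0, "tz": 0.4, "wx": 0, "wy": 0, "wz": 0, "gripper": 0}
    - {"tx": 0, "ty": 0, "tz": 0.8, "wx": 0, "wy": 0, "wz": 0, "gripper": 0}
    - {"tx": 0, "ty": 0, "tz": 1, "wx": 0, "wy": 0, "wz": 0, "gripper": 0}
    - {"tx": 0, "ty": 0, "tz": 1, "wx": 0, "wy": 0, "wz": 0, "gripper": 0}
    - {"tx": 0, "ty": 0, "tz": 1, "wx": 0, "wy": 0, "wz": 0, "gripper": 0}
  grip_force: 30

```text
time: 10.88
position: [0.4938, -0.3954, 0.1185]
tool_rot: [2.963, 1.043, -0.0]
ft_force: [-4.4, 1.6, 6.9]
grip_width: 0.133
grip_force: 30.0
```

```bash
python3 -c "
from h import *
tgt([.4942,-.396,.1185],38.8)"
```

```text
t10.88 pos [ 0.4938 -0.3954  0.1185] yaw 38.77 F [-4.4  1.6  6.9] M [ 0.38  0.69 -0.06] w 0.133 30.0 j7 [ 0.91 -0.36]
shift [-0.   0.8  0. ] turn [ 0.      0.0002 -0.0004]
```

Request:
jog_arm:
  increments:
    - {"tx": 0, "ty": 0, "tz": -1, "wx": 0, "wy": 0, "wz": 0, "gripper": 0}
    - {"tx": 0, "ty": 0, "tz": -1, "wx": 0, "wy": 0, "wz": 0, "gripper": 0.5}
    - {"tx": 0, "ty": 0, "tz": -1, "wx": 0, "wy": 0, "wz": 0, "gripper": 0.5}
    - {"tx": 0, "ty": 0, "tz": -1, "wx": 0, "wy": 0, "wz": 0, "gripper": 0.5}
    - {"tx": 0, "ty": 0, "tz": -1, "wx": 0, "wy": 0, "wz": 0, "gripper": 0.5}

```text
time: 11.3
position: [0.494, -0.3951, 0.1181]
tool_rot: [-2.963, -1.043, -0.0]
ft_force: [0.4, -0.1, 1.3]
grip_width: 0.349
grip_force: 0.0
```

Request:
jog_arm:
  increments:
    - {"tx": 0, "ty": 0, "tz": 0, "wx": 0, "wy": 0, "wz": 0, "gripper": 0.5}
    - {"tx": 0, "ty": 0, "tz": 0, "wx": 0, "wy": 0, "wz": 0, "gripper": 0.5}
    - {"tx": 0, "ty": 0, "tz": 0, "wx": 0, "wy": 0, "wz": 0, "gripper": 0.5}
    - {"tx": 0, "ty": 0, "tz": 0, "wx": 0, "wy": 0, "wz": 0, "gripper": 0.5}
    - {"tx": 0, "ty": 0, "tz": 0, "wx": 0, "wy": 0, "wz": 0, "gripper": 0.5}

```text
time: 11.72
position: [0.4938, -0.3953, 0.1183]
tool_rot: [-2.963, -1.043, -0.0]
ft_force: [0.3, 0.4, -0.7]
grip_width: 0.501
grip_force: 0.0
```

Released and free; rise straight up, then check.

Request:
jog_arm:
  increments:
    - {"tx": 0, "ty": 0, "tz": -10, "wx": 0, "wy": 0, "wz": 0, "gripper": 0.5}
    - {"tx": 0, "ty": 0, "tz": -30, "wx": 0, "wy": 0, "wz": 0, "gripper": 0.5}
    - {"tx": 0, "ty": 0, "tz": -60, "wx": 0, "wy": 0, "wz": 0, "gripper": 0.5}
    - {"tx": 0, "ty": 0, "tz": -90, "wx": 0, "wy": 0, "wz": 0, "gripper": 0.5}
    - {"tx": 0, "ty": 0, "tz": -110, "wx": 0, "wy": 0, "wz": 0, "gripper": 0.5}

```text
time: 12.13
position: [0.4947, -0.3958, 0.2324]
tool_rot: [2.961, 1.042, 0.003]
ft_force: [0.4, 0.4, 0.5]
grip_width: 0.497
grip_force: 0.0
```

Request:
jog_arm:
  increments:
    - {"tx": 0, "ty": 0, "tz": 0, "wx": 0, "wy": 0, "wz": 0, "gripper": 0.5}
    - {"tx": 0, "ty": 0, "tz": 0, "wx": 0, "wy": 0, "wz": 0, "gripper": 0.5}
    - {"tx": 0, "ty": 0, "tz": 0, "wx": 0, "wy": 0, "wz": 0, "gripper": 0.5}
    - {"tx": 0, "ty": 0, "tz": 0, "wx": 0, "wy": 0, "wz": 0, "gripper": 0.5}
    - {"tx": 0, "ty": 0, "tz": 0, "wx": 0, "wy": 0, "wz": 0, "gripper": 0.5}

```text
time: 12.55
position: [0.4931, -0.3949, 0.2268]
tool_rot: [-2.961, -1.042, 0.002]
ft_force: [-0.1, -1.0, 0.1]
grip_width: 0.499
grip_force: 0.0
```

```bash
python3 - <<'E'
from h import *
im=vision.get_image('side'); K=8; x0,y0=276,132
big=cv2.resize(im['color'][y0:y0+75,x0:x0+100],None,fx=K,fy=K,interpolation=cv2.INTER_CUBIC)
a=np.radians(np.arange(0,360,6))
for z,r,col in((.100,.042,(0,0,255)),(.103,.055,(255,0,0))):
    for q in (proj(im,np.c_[.4973+r*np.cos(a),-.395+r*np.sin(a),np.full(60,z)])-[x0,y0]+.5)*K: cv2.circle(big,tuple(int(v) for v in q),1,col,-1)
cv2.imwrite('pics/end.png',big)
E
```

```text
(no output)
```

View pics/end.png

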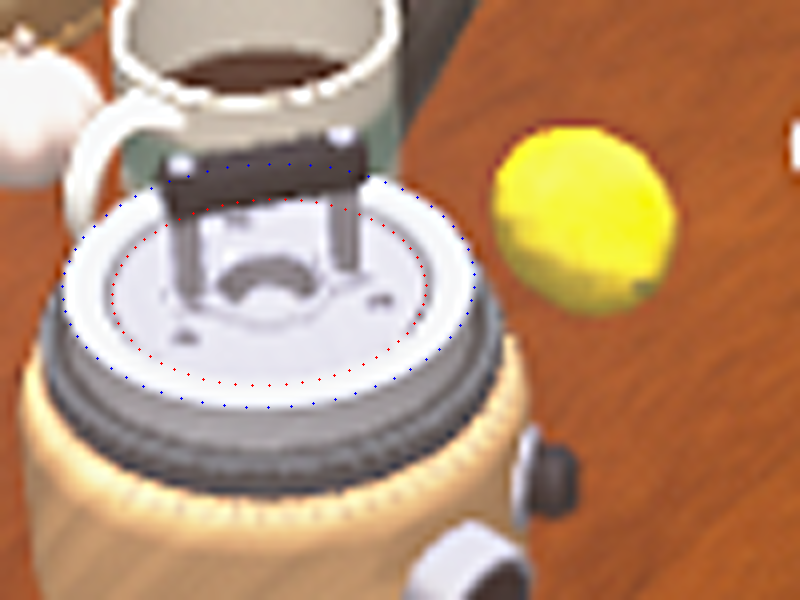

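The disc sits level and sunk below the rim, its edge on the predicted home circle (x from 110 to 428, bottom at row 385). The gripper is clear and the mug and lemon have not moved.

```bash
python3 -c "
from h import *
print(ctrl.close_job())"
```

```text
the job is handed in; nothing more can be done
None
```

The grinding disc is fully home in the mill and released. It clicked past the spring catches at about 11 N, the arm is clear, the side view shows the mug and lemon unmoved and I kept clear of the rest, and the job is handed in at about 12.6 s (no verdict was returned).

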